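# Set up the counter-top airer and hold its frame upright

### The arm

A 7-joint arm with a two-finger parallel gripper is mounted at the origin on the work surface. World frame = base frame: x ahead of the robot, y to its left, z up, the work surface at z = 0. Lengths are in m, angles in degrees, forces in N, time in s.
With the tool pointing down it reaches from about 0.35 to 0.9 m from the base axis. Payload 8.1 kg.
Tool frame: the origin (TCP) lies at the very end of the fingers, on their centre line; the grasp point (between the pads) lies r.hold_point_z behind it (r.hold_point_z is the distance from the TCP to the grasp point, in m); z points along the fingers, y is the line along which they close (so a half turn about z gives the same grasp; the last joint's range is limited). The gripper opens to 85 mm and grips with 20 to 120 N. Pads are 22 mm wide; open, the fingers measure 114 mm over their backs; the gripper's body (76 mm by 85 mm) begins 54 mm behind the grasp point. The pads swing forward as they close: fully open they stand 13 mm farther back than shut.
Start: joints at [-83.228, 24.895, 1.432, 90.138, -0.665, 64.973, -4.303], TCP at [0.137, 0.61, 0.231] pointing down, gripper open.
Joint ranges: [-149.89, 149.89], [-25.12, 119.58], [-72.63, 75.52], [4.76, 147.25], [-75.54, 255.54], [6.69, 114.76], [-157.13, 157.13]. Speed limits (degrees/s): [127.2, 127.2, 172.46, 172.46, 180, 180, 180].

### API

Orientations are given as [roll, pitch, yaw] about the fixed x, y, z axes, in that order (R = Rz(yaw) Ry(pitch) Rx(roll)).
In Python, from station import r, imaging, order gives the robot as it stands.
- The arm moves only by the tool apply_moves, never from a script. Its argument "series" is a list of rows, each an object of numbers: "x", "y", "z": the shift along the tool's x, y, z scaled (see below); "yaw": the turn about the tool's z scaled (see below). In form: [{"x": .., "y": .., "z": .., "yaw": ..}, ...]. A call has 1 to 10 rows; each row shifts and turns the commanded pose from where the row before left it, along the tool's axes as they then stand; what a row does not reach is not made up. The controller multiplies each number of a shift by 40 mm and each number of a turn by 360 degrees. A row lasts 1/12 s, in which the tool goes at most 41.7 mm and 7.16 degrees, less where a joint would pass 70% of its speed; a pose out of reach is approached as far as the arm can. A call with a number of a shift or a turn outside -1 to 1 is refused whole. A call with a gripper value outside its range is refused whole. "hand" is the opening, from 0 (shut) to 1 (fully open), set as the call begins (left out, the last holds). The fingers move at their own pace and stop on an object; "grip_force" is the grip in N (left out, the last holds). Time passes only in rows, so rows that do not move let the fingers close. It gives the time, the measured TCP pose, the force, the opening and the grip force at its end, in the units of the state.
- r.get_state(): the state, without advancing time (a new reading comes with each control period).
- imaging.grab_frame(name): name is "scene" or "top" or "wrist"; returns (picture, depth): 400x640x3 uint8, red, green, blue; 400x640 float32, m along the optical axis (not along the pixel's ray), 0 where there is no reading.
- imaging.camera_info(name): a dict with "mtx" (3x3 intrinsics, pixels), "k1" (the pictures are not rectified: a ray, as slopes to the right and down, at radius r is drawn at 1 + k1 r^2 times it, then the intrinsics apply), "rvec" (rotation vector, rad) and "tvec" (3), from world to camera coordinates, as OpenCV has them; the wrist camera has in their place "mount" (4x4, takes a point from camera to tool coordinates, whose origin is the TCP and whose axes are the flange's). Camera axes: x right, y down, z forward; pixel columns grow to the right and rows downward; lengths in m; the calibration is good to about 2 mm. A picture is of the moment at which its call begins: read the wrist's pose just before it. camera_info takes no time and is no camera call.
- order.close_job(): hands the job in; it is judged then, once.
The state is a dict: "time": time; "q": joint angles; "joint_velocities": joint speeds; "effort": joint torques, N m; "tcp_pos": TCP position; "tool_rot": TCP orientation; "ft_force": force on the tool from outside, world axes, zero at the start; "wrist_torque": the same for the moment, N m; "finger_gap": opening from 0.0 (shut) to 1.0 (fully open); "finger_force": force on a finger pad.
Only numpy, scipy, OpenCV 4.12 (cv2) and the standard library are available. Lean on these libraries where they do the work, as an engineer would, in place of code of your own. Each camera call takes 0.05 s, during which the arm holds its last target. There are 200 camera calls.

### The job

Set up the small clothes airer on the counter: while its frame is still folded back, stand the two wooden drying posts in the two holes of its tray, one in each and fully home, then flip the frame's kickstand leg over its sprung centre so that it snaps right down to its stop. Then raise the frame upright, most easily by its top rail, without letting it drop back. Its hinge knobs are still loose and it would fall, so finish while still holding the frame itself (not the leg) upright, and leave everything else on the counter where it stands.

Things in the scene. Friction and masses are not known exactly. Their poses are not given: they have to be found in the camera images.
- airer: Fixed grey drip tray, turned up to 0.3 rad. Origin on the counter under the middle of the frame's hinge; z up, x along the hinge, y to the front (side of holes and kickstand). Floor x -130..130, y -100..100 mm, top at z 14; on its front edge (y 100..150) a bar 30 high with two post holes. Hinge cheeks 56 high at x -117 and 117, black clamp knobs outside, out to x -140 and 140
- socket_near (a point): Centre of the mouth of a post hole in the tray's bar, at x -75, y 125, z 30 mm in the tray's frame; round, 25 mm wide with a 2.5 mm chamfer, 20 mm deep
- socket_far (a point): Centre of the mouth of the other post hole, at x 75, y 125, z 30 mm in the tray's frame; same hole
- post_a: Loose plain beech drying post standing on the counter: straight round dowel 20 mm thick, 90 mm tall with a domed top and a 1 mm step round its foot, about 25 g. Origin: centre of its flat underside, z along the dowel. The two posts are alike and either fits either hole. Fully home, its underside is 10 mm above the counter
- post_b: The other, equal beech post, standing on the counter
- frame (a joint): Lean of the steel frame about its hinge, rad: 0 upright, positive leans back (tray's -y), 0.6 the back stop, where it starts. The hinge is slack: let go anywhere it falls back to 0.6. About 0.7 kg: about 0.4 N at the rail holds it upright, 3 N lifts it off the stop. With the kickstand down its foot meets the tray at about -0.03 and stops the frame there
- frame_hinge (a point): Middle of the frame's hinge axis, along the tray's x, 40 mm above the counter. The frame is 200 mm wide: two 12 mm uprights at x -100 and 100, joined by 8 mm cross rods 55, 110 and 175 mm above the hinge and by the top rail; otherwise open
- rail_mid (a point): Middle of the frame's top rail, a 12 mm round steel rod along x, 200 mm long. In the frame's own axes it is 255 mm above the hinge axis and 55 mm behind it (the uprights bend back at the top)
- leg (a joint): Angle of the kickstand leg about its pivot, in rad: 0 folded up along the frame (start), growing as its foot swings out to the front and down, 2.6 is its lower stop. A small tension spring beside its pivot drives it away from dead centre (1.1 to 1.3 rad) to the nearer stop, and holds it there, with up to 0.17 N m (about 1.2 N at the foot); pushed past centre it snaps down by itself
- leg_pivot (a point): Pivot of the kickstand, an axis along the tray's x in the middle of the frame, 110 mm above the hinge axis and 14 mm in front of it in the frame's own axes
- leg_foot (a point): Centre of the ball end (radius 9 mm) of the kickstand's foot, 145 mm from the pivot. The foot is a black rubber sleeve 18 mm thick covering the last 34 mm before this point, the leg between it and the pivot a 10 mm rod. Folded up, the leg points the same way as the uprights, and its end is level with the top rail, 69 mm in front of it, free all round
- stain_stick: Bystander: white and grey tube 31 mm thick, 82 mm tall, standing among the posts
- soap_pump: Bystander: green pump bottle 68 mm wide, 186 mm tall
- scoop_cup: Bystander: clear measuring mug 68 mm wide, 60 mm tall
- softener: Bystander: white bottle 72 mm wide, 190 mm tall
- lint_brush: Bystander: brush with wooden handle, lying
- peg_1: Bystander: wooden clothes peg, 72 x 12 x 10 mm, lying
- peg_2: Bystander: second clothes peg, lying

How it is judged:
By the outcome, as a careful person would: the job done as asked, in the order asked, and still so for the second after the job is handed in, while the arm keeps its last pose, push and grip.
It also fails if it takes over 72 s, if anything falls off the work surface, if the arm or the gripper's body presses on something with over 40 N, if the wrist force passes 120 N, or if a joint passes its speed limit or range.

## Working session

There is one attempt and no reset: what is moved stays moved. The work goes in short steps, Python scripts to look and compute and a tool call to move; the robot and the scene stay as the last step left them, time stands still between calls to the robot, and variables do not carry over. Pictures are saved under pics/ and viewed, at most 10 in all, crops included, and the job is handed in when it is done.

Besides the shell and the picture viewer there is one more tool, called after ">>>" as name(argument=value, ...), one argument or row to a line, values as JSON. apply_moves: Moves the arm, as the interface text tells. Shifts and turns lie within -1 to 1; 1 stands for 40 mm of shift or 360 degrees of turn. Its arguments: {"type":"object","properties":{"series":{"type":"array"},"hand":{"type":"number"},"grip_force":{"type":"number"}},"required":["series"]}

```bash
mkdir -p pics; ls
cat > h.py <<'E'
import numpy as np, cv2
from station import r, imaging, order
from scipy.spatial.transform import Rotation as Ro
def cam(n,st=None):
    c=imaging.camera_info(n); K=np.array(c["mtx"],float)
    if "mount" in c:
        T=np.eye(4); T[:3,:3]=Ro.from_euler('xyz',st["tool_rot"],degrees=True).as_matrix(); T[:3,3]=st["tcp_pos"]
        M=T@np.array(c["mount"])
        return K,c["k1"],M[:3,:3],M[:3,3]
    R=cv2.Rodrigues(np.array(c["rvec"],float))[0]; t=np.array(c["tvec"],float).ravel()
    return K,c["k1"],R.T,-R.T@t
def ray(C,uv):
    K,k1,R,o=C
    s=cv2.undistortPoints(np.array(uv,float).reshape(-1,1,2),K,np.array([k1,0,0,0,0.]))[:,0]
    return o,(R@np.c_[s,np.ones(len(s))].T).T   # per unit depth
def onz(C,uv,z):
    o,d=ray(C,uv); return o+d*((z-o[2])/d[:,2])[:,None]
def cloud(C,D):
    v,u=np.mgrid[:D.shape[0],:D.shape[1]]
    o,d=ray(C,np.c_[u.ravel(),v.ravel()]); P=o+d*D.reshape(-1,1); P[D.ravel()==0]=np.nan
    return P.reshape(D.shape+(3,))
def proj(C,P):
    K,k1,R,o=C; p=(np.atleast_2d(P)-o)@R; s=p[:,:2]/p[:,2:]; s=s*(1+k1*(s**2).sum(1,keepdims=True))
    return s@K[:2,:2].T+K[:2,2]
def grab(n):
    st=r.get_state(); im,d=imaging.grab_frame(n); return im,d,cam(n,st)
def save(im,f): cv2.imwrite(f,cv2.cvtColor(im,cv2.COLOR_RGB2BGR))
E
python3 - <<'E'
from h import *
st=r.get_state(); print(st); print(r.hold_point_z)
for n in ("scene","top","wrist"):
    im,d,C=grab(n); save(im,f"pics/{n}0.png"); np.savez(f"{n}0.npz",im=im,d=d); print(n,C, (d>0).mean())
E
```

```text
pics
{'time': 0.0, 'q': array([-83.22919262,  24.9362983 ,   1.43077944,  90.18846042,
        -0.66364299,  64.97434908,  -4.30205145]), 'joint_velocities': array([ 5.30950675e-02,  4.45853362e-02, -6.86525327e-02,  1.17572361e-02,
       -2.98949809e-02, -4.09717621e-03,  1.02309960e-05]), 'effort': array([ 1.86145276e-04, -6.70457196e+01,  1.02531686e+00, -3.16234267e+01,
        1.55386655e-02,  1.19190410e-02,  4.83195367e-05]), 'tcp_pos': array([0.1368145 , 0.60932349, 0.23053196]), 'tool_rot': array([-1.79909638e+02,  9.09283519e-03,  1.67348001e+02]), 'ft_force': array([-0.4666291 ,  0.82765511, -0.21659104]), 'wrist_torque': array([ 0.02597832, -0.04373155, -0.04261519]), 'finger_force': 0.0, 'finger_gap': 0.9992317310049789}
0.0187
scene (array([[440.11615574,   0.        , 314.42881214],
       [  0.        , 440.11615574, 202.82945863],
       [  0.        ,   0.        ,   1.        ]]), 0.032169658709821074, array([[-7.86539976e-01,  4.30198021e-01, -4.43040097e-01],
       [ 6.17539227e-01,  5.47452981e-01, -5.64748206e-01],
       [-4.09938811e-04, -7.17791680e-01, -6
[... 153 characters left out ...]
, 479.11517411, 195.9789057 ],
       [  0.        ,   0.        ,   1.        ]]), -0.01689881562530018, array([[-0.02479187, -0.98558342,  0.16736391],
       [-0.99941473,  0.02838243,  0.01909548],
       [-0.02357038, -0.16679254, -0.98571024]]), array([ 0.24717805, -0.00554319,  1.52133613])) 0.9960859375
wrist (array([[306.16819895,   0.        , 317.79543235],
       [  0.        , 306.16819895, 200.97151636],
       [  0.        ,   0.        ,   1.        ]]), -0.04946931933665662, array([[ 0.21998202,  0.93476554,  0.27896469],
       [ 0.97550139, -0.21014248, -0.06509362],
       [-0.00222494,  0.28644987, -0.95809265]]), array([0.06569708, 0.62554891, 0.37175612])) 0.9961953125
```

View pics/scene0.png

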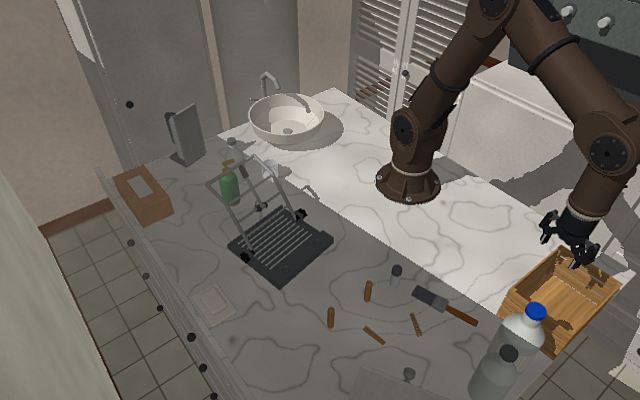

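View pics/top0.png

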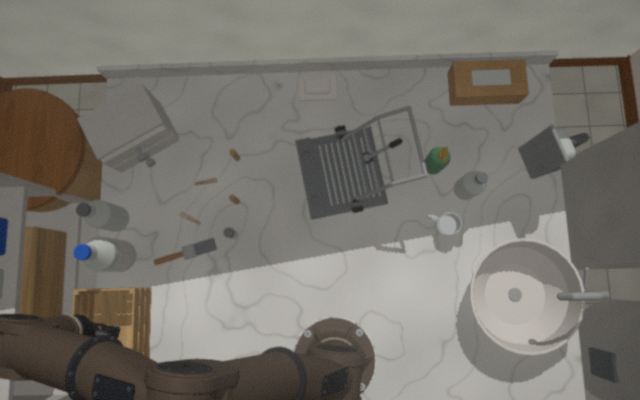

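The scene view shows the posts near (368,291) and (331,317), the stain stick at (396,275), and the airer near (280,225). In the top view the posts are near (235,155) and (235,199). The airer is near (345,170), its frame leans right (world -y), and the bar is on its left edge.

```bash
cat > m.py <<'E'
from h import *
S={}
for n in ("scene","top"):
    z=np.load(n+"0.npz"); C=cam(n); P=cloud(C,z["d"]); S[n]=(z["im"],C,P)
    im=z["im"]; hsv=cv2.cvtColor(im,cv2.COLOR_RGB2HSV)
    print(n,"counter z",np.nanmedian(P[...,2][(abs(P[...,0]-.5)<.3)&(abs(P[...,1]-.1)<.3)]))
    # everything above counter in area, components on height
    H=((P[...,2]>.03)&(P[...,2]<.3)&(P[...,0]>.3)&(P[...,0]<.8)&(P[...,1]>-.5)&(P[...,1]<.6)).astype(np.uint8)
    k,l,s,c=cv2.connectedComponentsWithStats(H)
    for i in range(1,k):
        if s[i,4]<12: continue
        q=P[l==i]; print(n,np.round(c[i]),s[i,4],"min",q.min(0).round(3),"max",q.max(0).round(3),"rgb",im[l==i].mean(0).round())
        t=q[q[:,2]>q[:,2].max()-.012]; print("    top mean",t.mean(0).round(4))
# posts two views triangulated: brown blobs
im,C,P=S["top"]
big=[cv2.resize(S[n][0][a:b,c:d],None,fx=4,fy=4,interpolation=cv2.INTER_CUBIC) for n,(a,b,c,d) in {"top":(90,230,280,480),"scene":(140,295,195,345)}.items()]
save(big[0],"pics/topc.png"); save(big[1],"pics/scenec.png")
E
python3 m.py
```

```text
scene counter z 0.00236234133862534
scene [271. 136.] 106 min [ 0.3  -0.5   0.05] max [ 0.333 -0.445  0.116] rgb [154. 148. 139.]
    top mean [ 0.3151 -0.4719  0.1105]
scene [247. 189.] 2722 min [ 0.363 -0.451  0.03 ] max [ 0.723 -0.018  0.27 ] rgb [83. 86. 80.]
    top mean [ 0.6068 -0.1865  0.2638]
scene [165. 194.] 45 min [ 0.792 -0.496  0.033] max [ 0.8   -0.401  0.092] rgb [92. 73. 56.]
    top mean [ 0.7966 -0.4483  0.0854]
scene [300. 257.] 711 min [0.429 0.018 0.03 ] max [0.694 0.109 0.039] rgb [45. 46. 47.]
    top mean [0.5677 0.0642 0.0327]
scene [396. 273.] 166 min [0.375 0.296 0.031] max [0.404 0.328 0.089] rgb [63. 63. 62.]
    top mean [0.3899 0.3129 0.0835]
scene [368. 288.] 104 min [0.486 0.293 0.032] max [0.506 0.314 0.095] rgb [83. 61. 36.]
    top mean [0.4959 0.3035 0.0886]
scene [331. 315.] 105 min [0.629 0.295 0.03 ] max [0.65  0.313 0.093] rgb [82. 60. 35.]
    top mean [0.641  0.3043 0.0869]
scene [380. 384.] 1615 min [0.606 0.491 0.065] max [0.784 0.6   0.167] rgb [96. 92. 88.]
    top mean [0.7188 0.5512 0.1612]
top counter z 0.0016747363289515427
top [468
[... 567 characters left out ...]
4] rgb [98. 85. 69.]
    top mean [0.6372 0.2988 0.0868]
top [471. 184.] 646 min [ 0.481 -0.466  0.03 ] max [ 0.548 -0.395  0.195] rgb [102. 103.  99.]
    top mean [ 0.5134 -0.4321  0.1894]
top [233. 198.] 60 min [0.487 0.289 0.033] max [0.506 0.306 0.095] rgb [99. 87. 71.]
    top mean [0.4962 0.2983 0.0886]
top [447. 222.] 217 min [ 0.368 -0.401  0.03 ] max [ 0.435 -0.302  0.071] rgb [142. 143. 142.]
    top mean [ 0.4013 -0.3628  0.0625]
top [229. 232.] 111 min [0.376 0.295 0.031] max [0.405 0.325 0.09 ] rgb [82. 83. 81.]
    top mean [0.3914 0.3093 0.0826]
top [494. 250.] 94 min [ 0.3   -0.5    0.045] max [ 0.333 -0.449  0.118] rgb [157. 153. 146.]
    top mean [ 0.3164 -0.4742  0.1112]
```

View pics/topc.png

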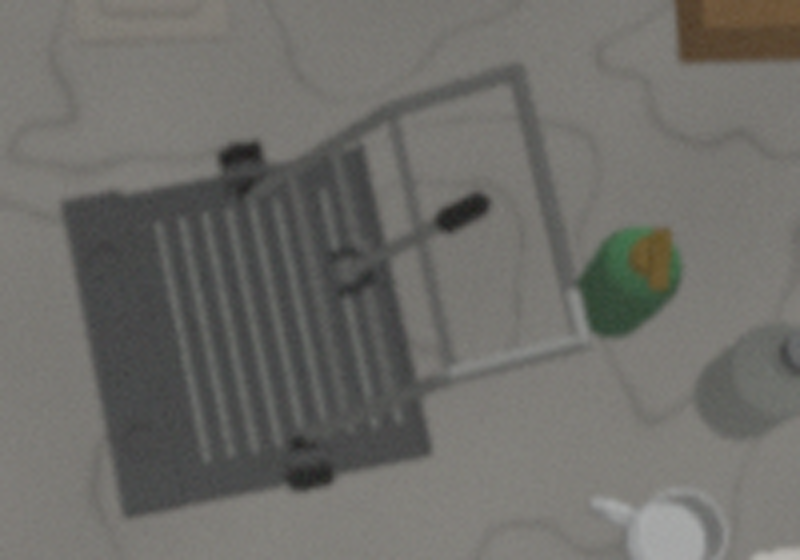

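View pics/scenec.png

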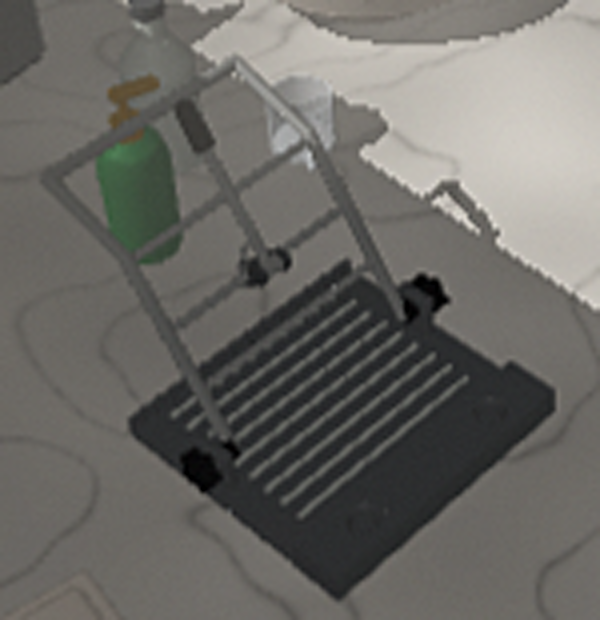

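The crops show the tray with hole rims at about (100,250) and (145,430) in the top crop, and black knobs at (240,165) and (310,470). The folded leg's foot is at (465,212) and the rail runs from (515,75) to (580,340). Next I fit the tray.

```bash
cat > t.py <<'E'
from h import *
for n in ("scene","top"):
    z=np.load(n+"0.npz"); C=cam(n); P=cloud(C,z["d"]); im=z["im"]
    X,Y,Z=P[...,0],P[...,1],P[...,2]
    m=(Z>.028)&(Z<.037)&(X>.42)&(X<.7)&(Y>.0)&(Y<.12)
    q=P[m][:,:2].astype(np.float32); c,wh,a=cv2.minAreaRect(q*1000); b=cv2.boxPoints((c,wh,a))
    e=b[1]-b[0] if np.linalg.norm(b[1]-b[0])>np.linalg.norm(b[2]-b[1]) else b[2]-b[1]
    e=e*np.sign(e[0]); psi=np.arctan2(e[1],e[0]); ex=np.array([np.cos(psi),np.sin(psi)]); ey=np.array([-ex[1],ex[0]])
    print(n,"bar c",np.round(c,1),np.round(wh,1),"psi",psi,"z",np.median(P[m][:,2]))
    o=np.array(c)-125*ey; print(" origin",o.round(1),"near",(o-75*ex+125*ey).round(1),"far",(o+75*ex+125*ey).round(1))
    loc=np.stack([((P[...,:2]*1000-o)@ex),((P[...,:2]*1000-o)@ey),Z*1000],-1)
    # rail: highest pts; foot: dark pts high
    v=im.max(2)
    rl=(loc[...,2]>205)&(abs(loc[...,0])<95)&(loc[...,1]<-165)&(loc[...,1]>-215); q=loc[rl]; print(" rail",rl.sum(),q.mean(0).round(1),"top",q[:,2].max().round(1), np.polyfit(q[:,0],q[:,1],1).round(3))
    ft=(loc[...,2]>215)&(abs(loc[...,0])<30)&(loc[...,1]>-160)&(loc[...,1]<-90); q=loc[ft]; print(" foot",ft.sum(),q.mean(0).round(1),q.min(0).round(1),q.max(0).round(1))
    g=(im[...,1].astype(int)-im[...,0]>20)&(Z>.02)&(Y>-.5)&(Y<-.1); q=loc[g]; print(" pump",q.min(0).round(),q.max(0).round())
    t=q=loc[(Z>.14)&(Z<.2)&(loc[...,1]<-190)&(loc[...,1]>-300)&(abs(loc[...,0])<80)]; print(" pumptop",q.mean(0).round(), q.min(0).round(),q.max(0).round())
    kn=(v<45)&(loc[...,2]>25)&(loc[...,2]<70)&(abs(loc[...,1])<25); q=loc[kn]
    for s in(-1,1):
        w=q[q[:,0]*s>110]; print(" knob",len(w),w.mean(0).round(1),w.min(0).round(),w.max(0).round())
E
python3 t.py
```

```text
scene bar c [561.4  62.1] [262.3  53.4] psi 0.17366235 z 0.03184254468483694
 origin [583. -61.] near [487.5  49.1] far [635.2  75.1]
 rail 194 [   3.3 -186.3  224.2] top 232.1 [-1.00000e-03 -1.86312e+02]
 foot 92 [   1.6 -117.4  247.1] [  -8.9 -136.6  216.2] [  9.2 -97.1 270.2]
 pump [ -50. -293.   23.] [  96. -106.  200.]
 pumptop [ -42. -266.  175.] [ -69. -286.  141.] [ -23. -253.  192.]
 knob 57 [-126.1    5.4   50.3] [-141.  -12.   26.] [-111.   19.   63.]
 knob 95 [130.5   4.9  48.7] [111. -16.  25.] [141.  20.  64.]
top bar c [564.7  59.7] [260.7  49.6] psi 0.17538814 z 0.03131882307282341
 origin [586.5 -63.4] near [490.8  46.6] far [638.5  72.8]
 rail 304 [   3.1 -187.2  223.6] top 231.1 [ 1.70000e-02 -1.87292e+02]
 foot 104 [  -5.  -119.1  248.6] [ -12.3 -140.7  216.5] [  5.6 -97.8 269.6]
 pump [ -72. -297.   61.] [  -7. -237.  144.]
 pumptop [ -46. -264.  173.] [ -71. -278.  141.] [ -25. -255.  194.]
 knob 15 [-135.3    0.4   54.2] [-139.  -11.   48.] [-132.   12.   59.]
 knob 20 [128.5   1.8  55.5] [125. -10.  47.] [133.  14.  64.]
```

>>> apply_moves(
  series=[
    {"x": 0, "y": 0, "z": 0, "yaw": -0.0157},
    {"x": 0, "y": 0, "z": 0, "yaw": -0.0157},
    {"x": 0, "y": 0, "z": 0, "yaw": -0.0157},
    {"x": 0, "y": 0, "z": 0, "yaw": -0.0157},
    {"x": -0.47, "y": -0.57, "z": 0, "yaw": 0},
    {"x": -0.47, "y": -0.57, "z": 0, "yaw": 0},
    {"x": -0.47, "y": -0.57, "z": 0, "yaw": 0},
    {"x": -0.47, "y": -0.57, "z": 0, "yaw": 0},
    {"x": -0.47, "y": -0.57, "z": 0, "yaw": 0},
    {"x": -0.47, "y": -0.57, "z": 0, "yaw": 0},
  ],
  hand=1,
)

```text
time: 0.98
tcp_pos: [0.2725, 0.4934, 0.2311]
tool_rot: [-180.0, -0.0, -170.0]
ft_force: [0.9, -0.1, 0.2]
finger_gap: 1.001
finger_force: 0.0
```

>>> apply_moves(
  series=[
    {"x": -0.47, "y": -0.57, "z": 0, "yaw": 0},
    {"x": -0.47, "y": -0.57, "z": 0, "yaw": 0},
    {"x": -0.47, "y": -0.57, "z": 0, "yaw": 0},
    {"x": -0.47, "y": -0.57, "z": 0, "yaw": 0},
    {"x": -0.47, "y": -0.57, "z": 0, "yaw": 0},
    {"x": -0.47, "y": -0.57, "z": 0.2, "yaw": 0},
    {"x": -0.47, "y": -0.57, "z": 0.3, "yaw": 0},
    {"x": -0.47, "y": -0.57, "z": 0.3, "yaw": 0},
    {"x": -0.47, "y": -0.57, "z": 0.3, "yaw": 0},
    {"x": -0.47, "y": -0.57, "z": 0.3, "yaw": 0},
  ],
)

```text
time: 1.82
tcp_pos: [0.4971, 0.3013, 0.1747]
tool_rot: [-180.0, -0.0, -170.0]
ft_force: [0.4, 0.1, -0.0]
finger_gap: 1.001
finger_force: 0.0
```

>>> apply_moves(
  series=[
    {"x": 0, "y": 0, "z": 0, "yaw": 0},
    {"x": 0, "y": 0, "z": 0, "yaw": 0},
  ],
)

```text
time: 1.98
tcp_pos: [0.4971, 0.3003, 0.1743]
tool_rot: [-179.9, -0.1, -170.3]
ft_force: [-1.0, 0.0, 0.1]
finger_gap: 1.002
finger_force: 0.0
```

```bash
cat > w.py <<'E'
from h import *
import sys
im,d,C=grab("wrist"); P=cloud(C,d); save(im,sys.argv[1])
hsv=cv2.cvtColor(im,cv2.COLOR_RGB2HSV); X,Y,Z=P[...,0],P[...,1],P[...,2]
H=((Z>.06)&(Z<.12)&(X>.33)&(X<.8)&(Y>-.1)&(Y<.45)&(hsv[...,1]>60)).astype(np.uint8)
k,l,s,c=cv2.connectedComponentsWithStats(H)
for i in range(1,k):
    if s[i,4]>60:
        q=P[l==i]; t=q[:,2].max(); e=q[q[:,2]>t-.004]; b=q[q[:,2]>.06]
        print(c[i].round(),s[i],"top",t.round(4),"cap",e.mean(0).round(4),"bbox",b.min(0).round(4),b.max(0).round(4))
E
python3 w.py pics/w1.png
```

```text
[317. 198.] [306 184  23  30 558] top 0.0897 cap [0.4946 0.2984 0.0873] bbox [0.4845 0.2893 0.0601] [0.5037 0.3078 0.0897]
[292. 335.] [282 322  20  25 396] top 0.0863 cap [0.6325 0.2981 0.0839] bbox [0.6281 0.2889 0.0601] [0.6368 0.3073 0.0863]
```

View pics/w1.png

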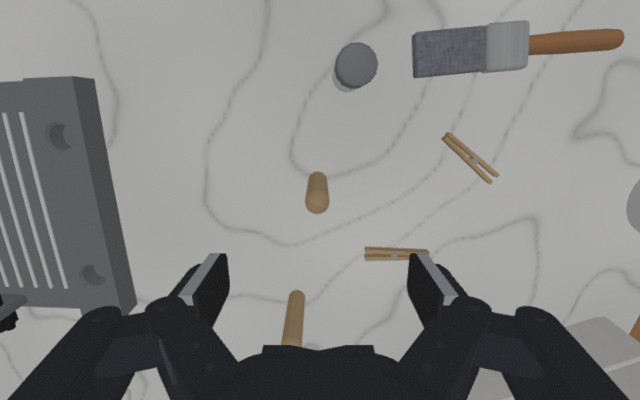

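The wrist view shows post_a at (317,198), the next post at (295,320), the holes at (62,135) and (93,275), and pegs lying clear of the grasp.

>>> apply_moves(
  series=[
    {"x": 0.04, "y": -0.01, "z": 0.4, "yaw": 0},
    {"x": 0, "y": 0, "z": 0.4, "yaw": 0},
    {"x": 0, "y": 0, "z": 0.4, "yaw": 0},
    {"x": 0, "y": 0, "z": 0.4, "yaw": 0},
    {"x": 0, "y": 0, "z": 0.4, "yaw": 0},
    {"x": 0, "y": 0, "z": 0.4, "yaw": 0},
    {"x": 0, "y": 0, "z": 0.4, "yaw": 0},
    {"x": 0, "y": 0, "z": 0.3, "yaw": 0},
    {"x": 0, "y": 0, "z": 0, "yaw": 0},
    {"x": 0, "y": 0, "z": 0, "yaw": 0},
  ],
)

```text
time: 2.87
tcp_pos: [0.494, 0.3026, 0.0513]
tool_rot: [180.0, -0.0, -170.0]
ft_force: [-0.1, -0.8, -0.1]
finger_gap: 1.001
finger_force: 0.0
```

>>> apply_moves(
  series=[
    {"x": 0, "y": 0, "z": 0, "yaw": 0},
    {"x": 0, "y": 0, "z": 0, "yaw": 0},
    {"x": 0, "y": 0, "z": 0, "yaw": 0},
    {"x": 0, "y": 0, "z": 0, "yaw": 0},
    {"x": 0, "y": 0, "z": 0, "yaw": 0},
    {"x": 0, "y": 0, "z": 0, "yaw": 0},
    {"x": 0, "y": 0, "z": 0, "yaw": 0},
    {"x": 0, "y": 0, "z": 0, "yaw": 0},
  ],
  hand=0,
  grip_force=25,
)

```text
time: 3.53
tcp_pos: [0.4948, 0.3019, 0.0514]
tool_rot: [180.0, 0.0, -170.0]
ft_force: [-0.7, 0.4, 1.1]
finger_gap: 0.223
finger_force: 27.1
```

>>> apply_moves(
  series=[
    {"x": 0, "y": 0, "z": -0.2, "yaw": 0},
    {"x": 0, "y": 0, "z": -0.4, "yaw": 0},
    {"x": 0, "y": 0, "z": -0.4, "yaw": 0},
    {"x": 0, "y": 0, "z": -0.45, "yaw": 0},
    {"x": 0, "y": 0, "z": -0.4, "yaw": 0},
    {"x": 0.13, "y": -0.6, "z": 0, "yaw": 0},
    {"x": 0.13, "y": -0.6, "z": 0, "yaw": 0},
    {"x": 0.13, "y": -0.6, "z": 0, "yaw": 0},
    {"x": 0.13, "y": -0.6, "z": 0, "yaw": 0},
    {"x": 0.13, "y": -0.6, "z": 0, "yaw": 0},
  ],
)

```text
time: 4.37
tcp_pos: [0.4897, 0.1781, 0.1259]
tool_rot: [180.0, 0.0, -170.0]
ft_force: [1.1, -0.8, -0.2]
finger_gap: 0.223
finger_force: 27.1
```

>>> apply_moves(
  series=[
    {"x": 0.13, "y": -0.6, "z": 0, "yaw": 0},
    {"x": 0.13, "y": -0.6, "z": 0, "yaw": 0},
    {"x": 0, "y": 0, "z": 0, "yaw": 0},
    {"x": 0, "y": 0, "z": 0, "yaw": 0},
    {"x": 0, "y": 0, "z": 0, "yaw": 0},
  ],
)

```text
time: 4.78
tcp_pos: [0.4881, 0.1307, 0.1258]
tool_rot: [180.0, 0.0, -170.0]
ft_force: [0.6, 0.4, 0.1]
finger_gap: 0.218
finger_force: 27.1
```

```bash
python3 w.py pics/w2.png
python3 - <<'E'
from h import *
for i in range(3):
    s=r.get_state(); print(s["tcp_pos"],s["tool_rot"],s["time"]); imaging.grab_frame("top")
E
```

```text
[318. 226.] [301 211  35  35 743] top 0.12 cap [0.4797 0.1287 0.118 ] bbox [0.4773 0.1208 0.078 ] [0.4846 0.1389 0.12  ]
[0.48807849 0.13123656 0.12566672] [ 1.79959191e+02  3.80092969e-02 -1.69984861e+02] 4.8333
[0.48798725 0.13136415 0.12551845] [ 1.79966837e+02  2.40840579e-02 -1.69955764e+02] 4.8833
[0.48794144 0.13134453 0.12543788] [ 1.79973730e+02  1.68146443e-02 -1.69943291e+02] 4.9333
```

View pics/w2.png

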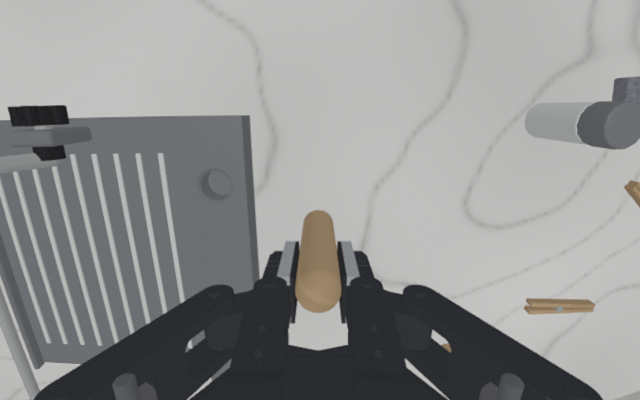

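The wrist view shows the held post, its foot edge at (318,212) and its dome at (318,295), and the near hole at (217,184). I measure both in this one image.

```bash
cat > hole.py <<'E'
from h import *
from scipy.optimize import least_squares
import sys
nom=np.array([float(sys.argv[1]),float(sys.argv[2])])
sts=[];res=[]
for it in range(3):
    st=r.get_state(); sts.append(st["tcp_pos"]); im,d,C=grab("wrist"); P=cloud(C,d); X,Y,Z=P[...,0],P[...,1],P[...,2]
    near=np.hypot(X-nom[0],Y-nom[1])<.032
    bz=np.median(Z[near&(Z>.02)&(Z<.045)])
    m=(near&(Z<bz-.0015)&(Z>-.02)).astype(np.uint8)
    k,l,s,c=cv2.connectedComponentsWithStats(m); 
    i=1+np.argmin([np.hypot(*(np.nanmean(P[l==j],0)[:2]-nom)) if s[j,4]>30 else 9 for j in range(1,k)])
    ct=max(cv2.findContours((l==i).astype(np.uint8),cv2.RETR_EXTERNAL,cv2.CHAIN_APPROX_NONE)[0],key=len)
    w=onz(C,cv2.convexHull(ct).reshape(-1,2),bz)[:,:2].astype(np.float32); (cx,cy),R=cv2.minEnclosingCircle(w*1000)
    # fit circle to hull
    f=least_squares(lambda p:np.hypot(w[:,0]-p[0],w[:,1]-p[1])-p[2],[cx/1e3,cy/1e3,.015]).x
    # held post side
    hsv=cv2.cvtColor(im,cv2.COLOR_RGB2HSV); b=(hsv[...,1]>70)&(np.hypot(X-st["tcp_pos"][0],Y-st["tcp_pos"][1])<.03)&(Z>.03)
    out=[]
    zb=np.percentile(Z[b],1)
    for lo,hi in((zb+.003,zb+.015),(zb+.015,zb+.03)):
        q=P[b&(Z>lo)&(Z<hi)]
        g=least_squares(lambda p:np.hypot(q[:,0]-p[0],q[:,1]-p[1])-.010,[st["tcp_pos"][0],st["tcp_pos"][1]],loss="soft_l1",f_scale=.001).x; out.append(g)
    res.append(np.r_[f,bz,zb,out[0],out[1]])
T=np.mean(sts,0); R=np.mean(res,0); print("tcp",T.round(4)); print("hole",R[:3].round(4),"barz",R[3].round(4),"post bottom z",R[4].round(4),"post low",R[5:7].round(4),"mid",R[7:].round(4), "spread",np.std(res,0).round(4))
print("pix area",s[i],"c",c[i])
D=R[:2]-R[5:7]; y=np.radians(r.get_state()["tool_rot"][2]); ex=np.array([np.cos(y),np.sin(y)]); ey=np.array([np.sin(y),-np.cos(y)])
print("move units: x",(D@ex/.04).round(3),"y",(D@ey/.04).round(3))
E
python3 hole.py .489 .048
```

```text
tcp [0.4879 0.131  0.1253]
hole [0.4885 0.0465 0.0137] barz 0.0284 post bottom z 0.0816 post low [0.4875 0.1305] mid [0.4876 0.1306] spread [0.0001 0.0001 0.0001 0.     0.     0.     0.0001 0.     0.0001]
pix area [199 170  34  33 802] c [215.21571072 185.98628429]
move units: x 0.342 y -2.074
```

>>> apply_moves(
  series=[
    {"x": 0.07, "y": -0.41, "z": 0, "yaw": 0},
    {"x": 0.07, "y": -0.42, "z": 0, "yaw": 0},
    {"x": 0.07, "y": -0.41, "z": 0, "yaw": 0},
    {"x": 0.07, "y": -0.42, "z": 0, "yaw": 0},
    {"x": 0.06, "y": -0.41, "z": 0, "yaw": 0},
    {"x": 0, "y": 0, "z": 0.2, "yaw": 0},
    {"x": 0, "y": 0, "z": 0.25, "yaw": 0},
    {"x": 0, "y": 0, "z": 0.25, "yaw": 0},
    {"x": 0, "y": 0, "z": 0.2, "yaw": 0},
    {"x": 0, "y": 0, "z": 0.1, "yaw": 0},
  ],
)

```text
time: 5.97
tcp_pos: [0.4879, 0.0471, 0.0836]
tool_rot: [180.0, -0.1, -170.0]
ft_force: [-0.6, 0.2, -0.4]
finger_gap: 0.229
finger_force: 27.1
```

>>> apply_moves(
  series=[
    {"x": 0, "y": 0, "z": 0.1, "yaw": 0},
    {"x": 0, "y": 0, "z": 0.1, "yaw": 0},
    {"x": 0, "y": 0, "z": 0.1, "yaw": 0},
    {"x": 0, "y": 0, "z": 0, "yaw": 0},
  ],
)

```text
time: 6.3
tcp_pos: [0.4885, 0.0463, 0.0727]
tool_rot: [180.0, -0.0, -170.0]
ft_force: [0.5, 0.3, -0.4]
finger_gap: 0.229
finger_force: 27.1
```

>>> apply_moves(
  series=[
    {"x": 0, "y": 0, "z": 0.1, "yaw": 0},
    {"x": 0, "y": 0, "z": 0.1, "yaw": 0},
    {"x": 0, "y": 0, "z": 0.08, "yaw": 0},
    {"x": 0, "y": 0, "z": 0.04, "yaw": 0},
    {"x": 0, "y": 0, "z": 0, "yaw": 0},
  ],
)

```text
time: 6.72
tcp_pos: [0.4897, 0.0463, 0.0611]
tool_rot: [180.0, 0.1, -170.1]
ft_force: [-1.0, 0.7, 8.8]
finger_gap: 0.22
finger_force: 28.2
```

>>> apply_moves(
  series=[
    {"x": 0, "y": 0, "z": 0, "yaw": 0},
    {"x": 0, "y": 0, "z": 0, "yaw": 0},
    {"x": 0, "y": 0, "z": 0, "yaw": 0},
    {"x": 0, "y": 0, "z": 0, "yaw": 0},
    {"x": 0, "y": 0, "z": -0.3, "yaw": 0},
    {"x": 0, "y": 0, "z": -0.5, "yaw": 0},
    {"x": 0, "y": 0, "z": -0.6, "yaw": 0},
    {"x": 0, "y": 0, "z": -0.6, "yaw": 0},
    {"x": 0, "y": 0, "z": -0.6, "yaw": 0},
    {"x": 0, "y": 0, "z": -0.3, "yaw": 0},
  ],
  hand=1,
)

```text
time: 7.55
tcp_pos: [0.4898, 0.0463, 0.1791]
tool_rot: [180.0, 0.2, -170.1]
ft_force: [0.7, -0.2, 0.2]
finger_gap: 1.003
finger_force: 0.0
```

```bash
cat > go.py <<'E'
from h import *
import sys
s=r.get_state(); D=np.array([float(v) for v in sys.argv[1:4]])-s["tcp_pos"]; R=Ro.from_euler('xyz',s["tool_rot"],degrees=True).as_matrix()
print(s["tcp_pos"].round(4),s["tool_rot"].round(2),"units",(R.T@D/.04).round(3))
E
python3 go.py .637 .300 .17; python3 w.py pics/w3.png
```

```text
[0.4898 0.0463 0.1791] [ 1.7999e+02  1.7000e-01 -1.7005e+02] units [-4.721  5.612  0.241]
[318. 200.] [306 184  24  33 661] top 0.0996 cap [0.4881 0.0454 0.0971] bbox [0.4785 0.0359 0.0603] [0.4981 0.0549 0.0996]
```

Post A's top measures z = 0.0996 and should be 0.100, so it is home. On to post B.

>>> apply_moves(
  series=[
    {"x": -0.47, "y": 0.56, "z": 0, "yaw": 0},
    {"x": -0.47, "y": 0.56, "z": 0, "yaw": 0},
    {"x": -0.47, "y": 0.56, "z": 0, "yaw": 0},
    {"x": -0.47, "y": 0.56, "z": 0, "yaw": 0},
    {"x": -0.47, "y": 0.56, "z": 0, "yaw": 0},
    {"x": -0.47, "y": 0.56, "z": 0, "yaw": 0},
    {"x": -0.47, "y": 0.56, "z": 0, "yaw": 0},
    {"x": -0.47, "y": 0.56, "z": 0, "yaw": 0},
    {"x": -0.47, "y": 0.56, "z": 0, "yaw": 0},
    {"x": -0.47, "y": 0.56, "z": 0, "yaw": 0},
  ],
)

```text
time: 8.43
tcp_pos: [0.6355, 0.3004, 0.1756]
tool_rot: [-180.0, -0.1, -170.0]
ft_force: [0.1, -0.6, -0.7]
finger_gap: 1.0
finger_force: 0.0
```

>>> apply_moves(
  series=[
    {"x": 0, "y": 0, "z": 0, "yaw": 0},
    {"x": 0, "y": 0, "z": 0, "yaw": 0},
    {"x": 0, "y": 0, "z": 0, "yaw": 0},
  ],
)

```text
time: 8.68
tcp_pos: [0.6349, 0.2986, 0.1755]
tool_rot: [-179.9, -0.1, -170.1]
ft_force: [-0.2, -0.7, -0.3]
finger_gap: 1.001
finger_force: 0.0
```

```bash
python3 w.py pics/w4.png; python3 go.py .637 .300 .0505
```

```text
[317. 205.] [306 191  23  29 556] top 0.0897 cap [0.6385 0.2981 0.0871] bbox [0.6288 0.2888 0.0604] [0.6473 0.3074 0.0897]
[0.635  0.298  0.1759] [-1.7994e+02 -6.0000e-02 -1.7010e+02] units [-0.061  0.044  3.135]
```

>>> apply_moves(
  series=[
    {"x": -0.07, "y": 0.02, "z": 0.4, "yaw": 0},
    {"x": 0, "y": 0, "z": 0.4, "yaw": 0},
    {"x": 0, "y": 0, "z": 0.4, "yaw": 0},
    {"x": 0, "y": 0, "z": 0.4, "yaw": 0},
    {"x": 0, "y": 0, "z": 0.4, "yaw": 0},
    {"x": 0, "y": 0, "z": 0.4, "yaw": 0},
    {"x": 0, "y": 0, "z": 0.4, "yaw": 0},
    {"x": 0, "y": 0, "z": 0.33, "yaw": 0},
    {"x": 0, "y": 0, "z": 0, "yaw": 0},
    {"x": 0, "y": 0, "z": 0, "yaw": 0},
  ],
)

```text
time: 9.57
tcp_pos: [0.6375, 0.2996, 0.051]
tool_rot: [-180.0, -0.1, -170.1]
ft_force: [-0.5, -0.3, 1.1]
finger_gap: 0.999
finger_force: 0.0
```

>>> apply_moves(
  series=[
    {"x": 0, "y": 0, "z": 0, "yaw": 0},
    {"x": 0, "y": 0, "z": 0, "yaw": 0},
    {"x": 0, "y": 0, "z": 0, "yaw": 0},
    {"x": 0, "y": 0, "z": 0, "yaw": 0},
    {"x": 0, "y": 0, "z": 0, "yaw": 0},
    {"x": 0, "y": 0, "z": 0, "yaw": 0},
    {"x": 0, "y": 0, "z": 0, "yaw": 0},
    {"x": 0, "y": 0, "z": 0, "yaw": 0},
  ],
  hand=0,
)

```text
time: 10.23
tcp_pos: [0.638, 0.3006, 0.0514]
tool_rot: [180.0, 0.0, -170.0]
ft_force: [0.5, 0.4, 1.4]
finger_gap: 0.224
finger_force: 27.2
```

>>> apply_moves(
  series=[
    {"x": 0, "y": 0, "z": -0.2, "yaw": 0},
    {"x": 0, "y": 0, "z": -0.4, "yaw": 0},
    {"x": 0, "y": 0, "z": -0.4, "yaw": 0},
    {"x": 0, "y": 0, "z": -0.45, "yaw": 0},
    {"x": 0, "y": 0, "z": -0.4, "yaw": 0},
    {"x": 0, "y": 0, "z": 0, "yaw": 0},
  ],
)

```text
time: 10.73
tcp_pos: [0.6399, 0.3015, 0.1297]
tool_rot: [179.9, 0.3, -170.1]
ft_force: [-0.2, -0.6, 0.4]
finger_gap: 0.22
finger_force: 27.2
```

```bash
python3 go.py .636 .156 .125
```

```text
[0.6399 0.3015 0.1297] [ 179.89    0.33 -170.05] units [ 0.724 -3.565  0.107]
```

>>> apply_moves(
  series=[
    {"x": 0.12, "y": -0.59, "z": 0, "yaw": 0},
    {"x": 0.12, "y": -0.59, "z": 0, "yaw": 0},
    {"x": 0.12, "y": -0.59, "z": 0, "yaw": 0},
    {"x": 0.12, "y": -0.59, "z": 0, "yaw": 0},
    {"x": 0.12, "y": -0.59, "z": 0, "yaw": 0},
    {"x": 0.12, "y": -0.59, "z": 0, "yaw": 0},
    {"x": 0, "y": 0, "z": 0, "yaw": 0},
    {"x": 0, "y": 0, "z": 0, "yaw": 0},
    {"x": 0, "y": 0, "z": 0, "yaw": 0},
  ],
)

```text
time: 11.48
tcp_pos: [0.6339, 0.1567, 0.1252]
tool_rot: [180.0, -0.0, -170.0]
ft_force: [0.2, 0.2, -0.2]
finger_gap: 0.229
finger_force: 27.2
```

```bash
python3 hole.py .6362 .0725
```

```text
tcp [0.6338 0.1573 0.1252]
hole [0.6361 0.0725 0.0136] barz 0.0284 post bottom z 0.0813 post low [0.6345 0.1569] mid [0.6346 0.1569] spread [0.     0.0001 0.0001 0.     0.0001 0.     0.0004 0.     0.0004]
pix area [197 172  35  33 809] c [213.46353523 187.96044499]
move units: x 0.331 y -2.085
```

>>> apply_moves(
  series=[
    {"x": 0.07, "y": -0.42, "z": 0, "yaw": 0},
    {"x": 0.07, "y": -0.42, "z": 0, "yaw": 0},
    {"x": 0.07, "y": -0.41, "z": 0, "yaw": 0},
    {"x": 0.06, "y": -0.42, "z": 0, "yaw": 0},
    {"x": 0.06, "y": -0.41, "z": 0, "yaw": 0},
    {"x": 0, "y": 0, "z": 0.2, "yaw": 0},
    {"x": 0, "y": 0, "z": 0.25, "yaw": 0},
    {"x": 0, "y": 0, "z": 0.25, "yaw": 0},
    {"x": 0, "y": 0, "z": 0.2, "yaw": 0},
    {"x": 0, "y": 0, "z": 0.1, "yaw": 0},
  ],
)

```text
time: 12.47
tcp_pos: [0.6342, 0.0734, 0.0832]
tool_rot: [180.0, -0.1, -169.9]
ft_force: [-0.2, -0.7, -0.7]
finger_gap: 0.223
finger_force: 27.2
```

>>> apply_moves(
  series=[
    {"x": 0, "y": 0, "z": 0.1, "yaw": 0},
    {"x": 0, "y": 0, "z": 0.1, "yaw": 0},
    {"x": 0, "y": 0, "z": 0.1, "yaw": 0},
    {"x": 0, "y": 0, "z": 0, "yaw": 0},
  ],
)

```text
time: 12.8
tcp_pos: [0.6351, 0.072, 0.0726]
tool_rot: [180.0, -0.0, -170.0]
ft_force: [0.0, 0.4, -0.2]
finger_gap: 0.225
finger_force: 27.2
```

>>> apply_moves(
  series=[
    {"x": 0, "y": 0, "z": 0.1, "yaw": 0},
    {"x": 0, "y": 0, "z": 0.1, "yaw": 0},
    {"x": 0, "y": 0, "z": 0.08, "yaw": 0},
    {"x": 0, "y": 0, "z": 0.04, "yaw": 0},
    {"x": 0, "y": 0, "z": 0, "yaw": 0},
  ],
)

```text
time: 13.22
tcp_pos: [0.6358, 0.0719, 0.0613]
tool_rot: [180.0, 0.1, -170.1]
ft_force: [-2.9, -0.6, 7.7]
finger_gap: 0.224
finger_force: 28.2
```

>>> apply_moves(
  series=[
    {"x": 0, "y": 0, "z": 0, "yaw": 0},
    {"x": 0, "y": 0, "z": 0, "yaw": 0},
    {"x": 0, "y": 0, "z": 0, "yaw": 0},
    {"x": 0, "y": 0, "z": 0, "yaw": 0},
    {"x": 0, "y": 0, "z": -0.3, "yaw": 0},
    {"x": 0, "y": 0, "z": -0.5, "yaw": 0},
    {"x": 0, "y": 0, "z": -0.6, "yaw": 0},
    {"x": 0, "y": 0, "z": -0.6, "yaw": 0},
    {"x": 0, "y": 0, "z": -0.6, "yaw": 0},
    {"x": 0, "y": 0, "z": -0.3, "yaw": 0},
  ],
  hand=1,
)

```text
time: 14.05
tcp_pos: [0.6368, 0.072, 0.1805]
tool_rot: [180.0, 0.3, -170.1]
ft_force: [-0.4, -0.4, 0.3]
finger_gap: 0.997
finger_force: 0.0
```

```bash
python3 w.py pics/w5.png
python3 - <<'E'
from h import *
# airer from measured holes
n=np.array([.4885,.0465]);f=np.array([.6361,.0725]); ex=(f-n)/np.linalg.norm(f-n); ey=np.array([-ex[1],ex[0]]); o=(n+f)/2-.125*ey
print("o",o,"psi",np.arctan2(ex[1],ex[0]))
for nm,y,z in(("behind foot hi",-.165,.35),("behind",-.165,.24),("past centre",.06,.24)): print(nm,(o+ey*y).round(4),z)
E
```

```text
[318.   8.] [305   0  27  20 426] top 0.096 cap [0.4968 0.0475 0.0935] bbox [0.4908 0.0376 0.06  ] [0.4994 0.0558 0.096 ]
[317. 200.] [306 184  24  33 656] top 0.0994 cap [0.6358 0.0712 0.097 ] bbox [0.6261 0.0617 0.0601] [0.6456 0.0808 0.0994]
o [ 0.5839851  -0.06360466] psi 0.17436298442316583
behind foot hi [ 0.6126 -0.2261] 0.35
behind [ 0.6126 -0.2261] 0.24
past centre [ 0.5736 -0.0045] 0.24
```

>>> apply_moves(
  series=[
    {"x": 0, "y": 0, "z": -0.7, "yaw": 0},
    {"x": 0, "y": 0, "z": -0.7, "yaw": 0},
    {"x": 0, "y": 0, "z": -0.7, "yaw": 0},
    {"x": 0, "y": 0, "z": -0.7, "yaw": 0},
    {"x": 0, "y": 0, "z": -0.7, "yaw": 0},
    {"x": 0, "y": 0, "z": -0.7, "yaw": 0},
    {"x": 0, "y": 0, "z": -0.3, "yaw": 0},
    {"x": 0.14, "y": -0.55, "z": 0, "yaw": 0},
    {"x": 0.14, "y": -0.55, "z": 0, "yaw": 0},
    {"x": 0.14, "y": -0.55, "z": 0, "yaw": 0},
  ],
  hand=0,
)

```text
time: 14.93
tcp_pos: [0.63, 0.0036, 0.3561]
tool_rot: [180.0, -0.0, -170.0]
ft_force: [-0.5, -0.7, -0.5]
finger_gap: -0.003
finger_force: 0.0
```

>>> apply_moves(
  series=[
    {"x": 0.14, "y": -0.56, "z": 0, "yaw": 0},
    {"x": 0.14, "y": -0.56, "z": 0, "yaw": 0},
    {"x": 0.14, "y": -0.56, "z": 0, "yaw": 0},
    {"x": 0.14, "y": -0.56, "z": 0, "yaw": 0},
    {"x": 0.14, "y": -0.56, "z": 0, "yaw": 0},
    {"x": 0.14, "y": -0.56, "z": 0, "yaw": 0},
    {"x": 0.14, "y": -0.56, "z": 0, "yaw": 0},
    {"x": 0.14, "y": -0.56, "z": 0, "yaw": 0},
    {"x": 0.14, "y": -0.56, "z": 0, "yaw": 0},
    {"x": 0.14, "y": -0.56, "z": 0, "yaw": 0},
  ],
)

```text
time: 15.77
tcp_pos: [0.6134, -0.2273, 0.3558]
tool_rot: [180.0, -0.1, -170.0]
ft_force: [1.0, 0.0, 1.3]
finger_gap: 0.001
finger_force: 0.0
```

>>> apply_moves(
  series=[
    {"x": 0, "y": 0, "z": 0, "yaw": 0},
    {"x": 0, "y": 0, "z": 0, "yaw": 0},
    {"x": 0, "y": 0, "z": 0, "yaw": 0},
  ],
)

```text
time: 16.02
tcp_pos: [0.6138, -0.2256, 0.3559]
tool_rot: [179.9, -0.0, -170.0]
ft_force: [0.3, 0.5, 0.1]
finger_gap: -0.002
finger_force: 0.0
```

```bash
cat > leg.py <<'E'
from h import *
import sys
o=np.array([.584,-.0636]); a=.1744; ex=np.array([np.cos(a),np.sin(a)]); ey=np.array([-ex[1],ex[0]])
im,d,C=grab(sys.argv[1]); save(im,sys.argv[2]); P=cloud(C,d)
L=np.stack([(P[...,:2]-o)@ex,(P[...,:2]-o)@ey,P[...,2]],-1)*1000
T=r.get_state()["tcp_pos"]; print("tcp tray",((T[:2]-o)@ex*1000).round(1),((T[:2]-o)@ey*1000).round(1),(T[2]*1000).round(1))
def rep(n,m):
    q=L[m]; print(n,len(q),*( (q.mean(0).round(1),q.min(0).round(1),q.max(0).round(1)) if len(q) else ()))
x,y,z=L[...,0],L[...,1],L[...,2]
rep("leg",(abs(x)<25)&(z>170)&(y>-160)&(y<-80)&(z<285)); rep("rail",(abs(x)<95)&(abs(x)>35)&(z>200)&(z<310)&(y<0)&(y>-215)&(y<-150))
rep("legfront",(abs(x)<20)&(z>45)&(z<130)&(y>0)&(y<115))
E
python3 leg.py wrist pics/w6.png; python3 go.py .6126 -.2261 .24
```

```text
tcp tray 1.6 -164.2 356.1
leg 1130 [  -4.2 -116.6  233.1] [ -24.9 -142.   177.4] [ 24.6 -80.  267.4]
rail 1303 [ -36.5 -189.1  222.4] [ -95.  -196.1  207.8] [  76.4 -153.8  226. ]
legfront 0
[ 0.614  -0.225   0.3561] [ 1.7994e+02 -2.0000e-02 -1.6996e+02] units [ 0.039 -0.024  2.901]
```

View pics/w6.png

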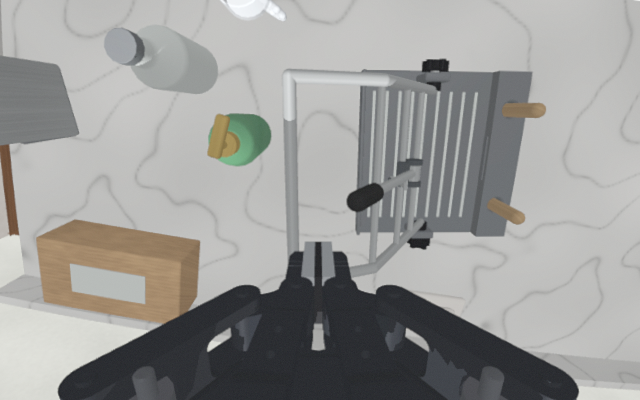

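The wrist view shows the foot at (362,198), the rail along column 290, the closed fingertips at (318,260), and both posts standing at (520,110) and (505,210). I lower behind the foot.

>>> apply_moves(
  series=[
    {"x": 0.04, "y": -0.02, "z": 0.4, "yaw": 0},
    {"x": 0, "y": 0, "z": 0.4, "yaw": 0},
    {"x": 0, "y": 0, "z": 0.4, "yaw": 0},
    {"x": 0, "y": 0, "z": 0.4, "yaw": 0},
    {"x": 0, "y": 0, "z": 0.4, "yaw": 0},
    {"x": 0, "y": 0, "z": 0.4, "yaw": 0},
    {"x": 0, "y": 0, "z": 0.3, "yaw": 0},
    {"x": 0, "y": 0, "z": 0.2, "yaw": 0},
    {"x": 0, "y": 0, "z": 0, "yaw": 0},
    {"x": 0, "y": 0, "z": 0, "yaw": 0},
  ],
)

```text
time: 16.9
tcp_pos: [0.6126, -0.2266, 0.2406]
tool_rot: [180.0, -0.0, -170.0]
ft_force: [-0.1, -0.5, 0.6]
finger_gap: 0.005
finger_force: 0.0
```

>>> apply_moves(
  series=[
    {"x": 0, "y": 0.15, "z": -0.02, "yaw": 0},
    {"x": 0, "y": 0.15, "z": -0.02, "yaw": 0},
    {"x": 0, "y": 0.15, "z": -0.02, "yaw": 0},
    {"x": 0, "y": 0.15, "z": -0.03, "yaw": 0},
    {"x": 0, "y": 0.15, "z": -0.03, "yaw": 0},
    {"x": 0, "y": 0.15, "z": -0.03, "yaw": 0},
    {"x": 0, "y": 0.15, "z": -0.03, "yaw": 0},
    {"x": 0, "y": 0.15, "z": -0.03, "yaw": 0},
    {"x": 0, "y": 0.15, "z": -0.03, "yaw": 0},
    {"x": 0, "y": 0.15, "z": -0.02, "yaw": 0},
  ],
)

```text
time: 17.73
tcp_pos: [0.6018, -0.1675, 0.2509]
tool_rot: [180.0, -0.0, -170.0]
ft_force: [-0.2, -1.6, 1.8]
finger_gap: 0.003
finger_force: 0.7
```

```bash
python3 leg.py scene pics/s2.png
```

```text
tcp tray -0.1 -103.9 251.1
leg 75 [  4.1 -98.2 235.1] [ -23.1 -114.3  181.7] [ 24.7 -81.2 284.4]
rail 76 [  61.  -182.1  223.5] [ -41.2 -194.4  212. ] [  94.8 -152.8  230.7]
legfront 0
```

>>> apply_moves(
  series=[
    {"x": 0, "y": 0.15, "z": -0.02, "yaw": 0},
    {"x": 0, "y": 0.15, "z": -0.02, "yaw": 0},
    {"x": 0, "y": 0.15, "z": -0.02, "yaw": 0},
    {"x": 0, "y": 0.15, "z": -0.02, "yaw": 0},
    {"x": 0, "y": 0.15, "z": 0, "yaw": 0},
    {"x": 0, "y": 0.15, "z": 0, "yaw": 0},
    {"x": 0, "y": 0.15, "z": 0, "yaw": 0},
    {"x": 0, "y": 0.15, "z": 0.02, "yaw": 0},
    {"x": 0, "y": 0.15, "z": 0.02, "yaw": 0},
    {"x": 0, "y": 0.15, "z": 0.03, "yaw": 0},
  ],
)

```text
time: 18.62
tcp_pos: [0.5915, -0.1085, 0.2512]
tool_rot: [180.0, 0.0, -170.0]
ft_force: [-0.5, 0.0, -0.4]
finger_gap: 0.003
finger_force: 0.3
```

>>> apply_moves(
  series=[
    {"x": 0, "y": 0.15, "z": 0.03, "yaw": 0},
    {"x": 0, "y": 0.15, "z": 0.04, "yaw": 0},
    {"x": 0, "y": 0.15, "z": 0.04, "yaw": 0},
    {"x": 0, "y": 0.15, "z": 0.06, "yaw": 0},
    {"x": 0, "y": 0.15, "z": 0.06, "yaw": 0},
    {"x": 0, "y": 0.15, "z": 0.08, "yaw": 0},
    {"x": 0, "y": 0.15, "z": 0.08, "yaw": 0},
    {"x": 0, "y": 0.15, "z": 0.08, "yaw": 0},
  ],
)

```text
time: 19.28
tcp_pos: [0.5831, -0.0613, 0.232]
tool_rot: [180.0, -0.0, -170.0]
ft_force: [0.2, 0.2, 0.1]
finger_gap: -0.001
finger_force: 0.0
```

```bash
python3 leg.py scene pics/s3.png
```

```text
tcp tray -0.6 4.1 231.4
leg 33 [  0.5 -97.8 185.8] [ -21.8 -104.6  178.9] [ 25.  -93.2 191.4]
rail 127 [   8.8 -182.8  223.6] [ -95.  -193.5  212.2] [  93.9 -152.9  230.7]
legfront 0
```

>>> apply_moves(
  series=[
    {"x": 0, "y": 0.15, "z": 0.08, "yaw": 0},
    {"x": 0, "y": 0.15, "z": 0.08, "yaw": 0},
    {"x": 0, "y": 0.15, "z": 0.08, "yaw": 0},
    {"x": 0, "y": 0.15, "z": 0.1, "yaw": 0},
    {"x": 0, "y": 0.15, "z": 0.1, "yaw": 0},
    {"x": 0, "y": 0, "z": 0, "yaw": 0},
    {"x": 0, "y": 0, "z": 0, "yaw": 0},
  ],
)

```text
time: 19.92
tcp_pos: [0.5779, -0.0319, 0.2146]
tool_rot: [180.0, -0.0, -170.0]
ft_force: [-0.5, -0.9, 1.0]
finger_gap: 0.004
finger_force: 0.0
```

```bash
python3 leg.py scene pics/s4.png
python3 - <<'E'
import cv2
a=cv2.imread('pics/s4.png')[100:300,180:420]; cv2.imwrite('pics/s4c.png',cv2.resize(a,None,fx=3,fy=3,interpolation=2))
E
```

```text
tcp tray -0.4 31.7 214.9
leg 35 [  0.4 -97.9 186. ] [ -23.5 -103.   178.7] [ 24.5 -93.5 192.1]
rail 122 [   4.7 -183.   224.3] [ -94.3 -194.5  214.6] [  94.8 -156.6  231.8]
legfront 128 [ 0.7 54.1 99. ] [-9.5  1.7 74.3] [  8.5  92.2 124.7]
```

View pics/s4c.png

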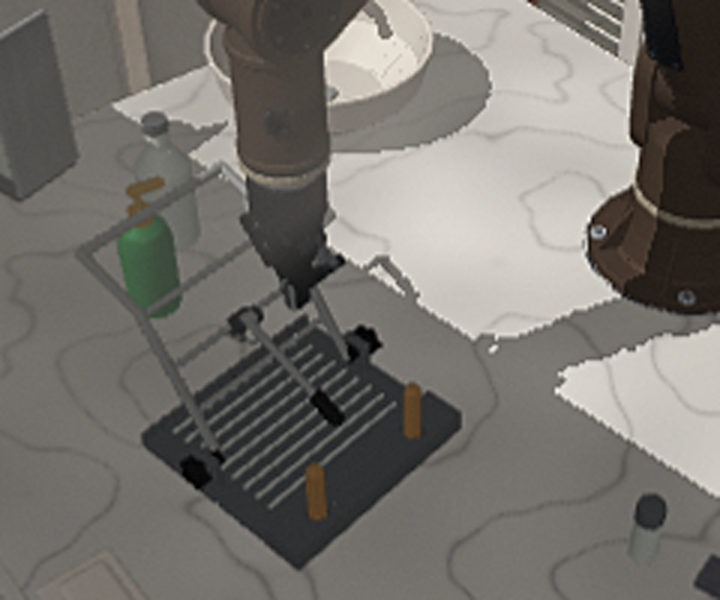

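The crop shows the leg snapped down, its foot at (325,405), and both posts upright in their holes at (410,410) and (316,490). Now for the rail.

>>> apply_moves(
  series=[
    {"x": 0, "y": 0, "z": -0.5, "yaw": 0},
    {"x": 0, "y": 0, "z": -0.6, "yaw": 0},
    {"x": 0, "y": 0, "z": -0.6, "yaw": 0},
    {"x": 0, "y": -0.3, "z": -0.6, "yaw": 0},
    {"x": 0, "y": -0.6, "z": 0, "yaw": 0},
    {"x": 0, "y": -0.6, "z": 0, "yaw": 0},
    {"x": 0, "y": -0.6, "z": 0, "yaw": 0},
    {"x": 0, "y": -0.6, "z": 0, "yaw": 0},
    {"x": 0, "y": -0.6, "z": 0, "yaw": 0},
    {"x": 0, "y": -0.6, "z": 0, "yaw": 0},
  ],
  hand=0.6,
)

```text
time: 20.8
tcp_pos: [0.6052, -0.1879, 0.3073]
tool_rot: [-180.0, 0.0, -170.1]
ft_force: [0.2, 0.2, 0.4]
finger_gap: 0.602
finger_force: 0.0
```

>>> apply_moves(
  series=[
    {"x": 0, "y": -0.6, "z": 0, "yaw": 0},
    {"x": 0, "y": -0.6, "z": 0, "yaw": 0},
    {"x": 0, "y": -0.4, "z": 0, "yaw": 0},
    {"x": 0, "y": 0, "z": 0, "yaw": 0},
    {"x": 0, "y": 0, "z": 0, "yaw": 0},
    {"x": 0, "y": 0, "z": 0, "yaw": 0},
  ],
)

```text
time: 21.3
tcp_pos: [0.6164, -0.248, 0.3069]
tool_rot: [179.9, 0.0, -170.0]
ft_force: [0.4, -0.1, 0.2]
finger_gap: 0.6
finger_force: 0.0
```

```bash
cat >> leg.py <<'E'
for lo,hi in((-90,-40),(-40,40),(40,90)): rep(f"rail{lo}",(x>lo)&(x<hi)&(z>206)&(z<250)&(y<-165)&(y>-210))
E
python3 leg.py wrist pics/w7.png
python3 - <<'E'
import sys
sys.path.insert(0,'.')
from h import *
o=np.array([.584,-.0636]); a=.1744; ey=np.array([-np.sin(a),np.cos(a)]); print(o-.188*ey)
E
```

```text
tcp tray 0.0 -186.8 307.0
leg 491 [  -0.7 -103.3  183.6] [ -24.9 -106.7  179.3] [ 24.9 -98.4 186.7]
rail 2515 [ -10.7 -187.7  221.6] [ -95.  -196.1  202.1] [  95.  -150.1  226. ]
legfront 613 [-1.5 47.1 97.4] [-9.4  0.  76.6] [  8.7  87.  119.8]
rail-90 1166 [ -65.9 -189.8  222.8] [ -89.9 -195.8  217.5] [ -40.  -184.2  226. ]
rail-40 1506 [  -2.4 -189.9  222.5] [ -39.9 -196.   216.8] [  39.9 -184.   226. ]
rail40 729 [  64.3 -190.2  222.6] [  40.  -196.   217.9] [  90.  -184.7  225.6]
[ 0.61662125 -0.2487482 ]
```

>>> apply_moves(
  series=[
    {"x": 0, "y": -0.08, "z": 0.4, "yaw": 0},
    {"x": 0, "y": 0, "z": 0.4, "yaw": 0},
    {"x": 0, "y": 0, "z": 0.4, "yaw": 0},
    {"x": 0, "y": 0, "z": 0.4, "yaw": 0},
    {"x": 0, "y": 0, "z": 0.4, "yaw": 0},
    {"x": 0, "y": 0, "z": 0.4, "yaw": 0},
    {"x": 0, "y": 0, "z": 0.27, "yaw": 0},
    {"x": 0, "y": 0, "z": 0, "yaw": 0},
    {"x": 0, "y": 0, "z": 0, "yaw": 0},
  ],
)

```text
time: 22.1
tcp_pos: [0.6168, -0.2513, 0.2001]
tool_rot: [180.0, -0.0, -170.0]
ft_force: [-0.2, 0.1, -1.0]
finger_gap: 0.597
finger_force: 0.0
```

>>> apply_moves(
  series=[
    {"x": 0, "y": 0, "z": 0, "yaw": 0},
    {"x": 0, "y": 0, "z": 0, "yaw": 0},
    {"x": 0, "y": 0, "z": 0, "yaw": 0},
    {"x": 0, "y": 0, "z": 0, "yaw": 0},
    {"x": 0, "y": 0, "z": 0, "yaw": 0},
    {"x": 0, "y": 0, "z": 0, "yaw": 0},
    {"x": 0, "y": 0, "z": 0, "yaw": 0},
  ],
  hand=0,
  grip_force=30,
)

```text
time: 22.68
tcp_pos: [0.6169, -0.2502, 0.2012]
tool_rot: [179.9, 0.0, -170.0]
ft_force: [-3.4, 5.3, 6.9]
finger_gap: 0.129
finger_force: 29.5
```

Run:
```python
from h import *
s=r.get_state(); print(s["tcp_pos"],s["ft_force"],s["finger_gap"])
y,z=-.190,.220-.040; R=np.hypot(y,z); p0=np.arctan2(-y,z); print("R",R,"phi0",p0,"upright phi",np.arctan2(55,255))
N=12; ph=np.linspace(p0,p0-.598,N+1); Y=-R*np.sin(ph); Z=R*np.cos(ph)
print(np.c_[np.diff(Y),-np.diff(Z)].round(4)/.04, Y[-1],Z[-1]+.04)
```

```text
[ 0.61690627 -0.25022122  0.20116913] [-3.37515692  5.30360283  6.86397771] 0.129450868468397
R 0.261725046566048 phi0 0.8124186125847132 upright phi 0.21243202050874216
[[ 0.23   -0.23  ]
 [ 0.2425 -0.22  ]
 [ 0.2525 -0.2075]
 [ 0.2625 -0.195 ]
 [ 0.27   -0.18  ]
 [ 0.28   -0.1675]
 [ 0.2875 -0.1525]
 [ 0.295  -0.1375]
 [ 0.3025 -0.1225]
 [ 0.3075 -0.1075]
 [ 0.3125 -0.0925]
 [ 0.3175 -0.0775]] -0.05568969588566043 0.2957316127743354
```

>>> apply_moves(
  series=[
    {"x": 0, "y": 0.11, "z": -0.115, "yaw": 0},
    {"x": 0, "y": 0.12, "z": -0.115, "yaw": 0},
    {"x": 0, "y": 0.12, "z": -0.11, "yaw": 0},
    {"x": 0, "y": 0.12, "z": -0.11, "yaw": 0},
    {"x": 0, "y": 0.125, "z": -0.105, "yaw": 0},
    {"x": 0, "y": 0.125, "z": -0.1, "yaw": 0},
    {"x": 0, "y": 0.13, "z": -0.1, "yaw": 0},
    {"x": 0, "y": 0.13, "z": -0.095, "yaw": 0},
    {"x": 0, "y": 0.135, "z": -0.09, "yaw": 0},
    {"x": 0, "y": 0.135, "z": -0.09, "yaw": 0},
  ],
)

```text
time: 23.52
tcp_pos: [0.6086, -0.2029, 0.2422]
tool_rot: [-179.9, 0.1, -170.1]
ft_force: [5.4, 0.8, -5.1]
finger_gap: 0.124
finger_force: 29.2
```

>>> apply_moves(
  series=[
    {"x": 0, "y": 0, "z": 0, "yaw": 0},
    {"x": 0, "y": 0, "z": 0, "yaw": 0},
  ],
)

```text
time: 23.68
tcp_pos: [0.6086, -0.2032, 0.2422]
tool_rot: [-179.9, 0.1, -170.0]
ft_force: [5.4, -0.9, -1.7]
finger_gap: 0.127
finger_force: 29.4
```

```bash
cat > up.py <<'E'
from h import *
import sys
o=np.array([.584,-.0636]); a=.1744; ex=np.array([np.cos(a),np.sin(a)]); ey=np.array([-ex[1],ex[0]])
s=r.get_state(); T=s["tcp_pos"]; y=(T[:2]-o)@ey; z=T[2]+.0187-.04
print("tcp tray",(T[:2]-o)@ex,y,T[2],"R",np.hypot(y,z),"lean",np.arctan2(-y,z)-.2124,s["ft_force"],s["finger_gap"])
im,d,C=grab("scene"); save(im,sys.argv[1]); P=cloud(C,d)
L=np.stack([(P[...,:2]-o)@ex,(P[...,:2]-o)@ey,P[...,2]],-1)*1000; x,y,z=L[...,0],L[...,1],L[...,2]
m=((abs(x-68)<25)|(abs(x+68)<25))&(y>-210)&(y<0)&(z>205)&(z<320); q=L[m]
q=q[np.arctan2(-q[:,1],q[:,2]-40)>0]; rr=np.hypot(q[:,1],q[:,2]-40); q=q[(rr>250)&(rr<275)]; print("rail",len(q),q.mean(0).round(1),"lean",(np.arctan2(-q[:,1],q[:,2]-40)-.2124).mean())
E
python3 up.py pics/u1.png
```

```text
tcp tray 2.4036424982186444e-05 -0.14172675174695934 0.2421674825778335 R 0.26242887992942737 lean 0.3581057308702015 [ 5.40072882 -0.92710537 -1.69888585] 0.12680999485047104
rail 103 [  10.7 -135.7  263.5] lean 0.33329702955922497
```

>>> apply_moves(
  series=[
    {"x": 0, "y": 0.14, "z": -0.085, "yaw": 0},
    {"x": 0, "y": 0.14, "z": -0.08, "yaw": 0},
    {"x": 0, "y": 0.145, "z": -0.075, "yaw": 0},
    {"x": 0, "y": 0.145, "z": -0.075, "yaw": 0},
    {"x": 0, "y": 0.15, "z": -0.07, "yaw": 0},
    {"x": 0, "y": 0.15, "z": -0.065, "yaw": 0},
    {"x": 0, "y": 0.15, "z": -0.06, "yaw": 0},
    {"x": 0, "y": 0.155, "z": -0.06, "yaw": 0},
    {"x": 0, "y": 0.155, "z": -0.055, "yaw": 0},
    {"x": 0, "y": 0.155, "z": -0.055, "yaw": 0},
  ],
)

```text
time: 24.57
tcp_pos: [0.5987, -0.1466, 0.2701]
tool_rot: [-179.8, 0.2, -170.2]
ft_force: [5.8, -1.5, -0.1]
finger_gap: 0.123
finger_force: 31.0
```

>>> apply_moves(
  series=[
    {"x": 0, "y": 0.16, "z": -0.05, "yaw": 0},
    {"x": 0, "y": 0.16, "z": -0.045, "yaw": 0},
    {"x": 0, "y": 0.16, "z": -0.04, "yaw": 0},
    {"x": 0, "y": 0.16, "z": -0.04, "yaw": 0},
    {"x": 0, "y": 0, "z": 0, "yaw": 0},
    {"x": 0, "y": 0, "z": 0, "yaw": 0},
    {"x": 0, "y": 0, "z": 0, "yaw": 0},
  ],
)

```text
time: 25.15
tcp_pos: [0.5941, -0.1203, 0.2769]
tool_rot: [-179.9, 0.1, -170.1]
ft_force: [2.9, -1.8, 6.9]
finger_gap: 0.124
finger_force: 31.8
```

```bash
python3 up.py pics/u2.png
python3 - <<'E'
import cv2
a=cv2.imread('pics/u2.png')[100:300,180:420]; cv2.imwrite('pics/u2c.png',cv2.resize(a,None,fx=3,fy=3,interpolation=2))
E
```

```text
tcp tray 9.733742248023078e-05 -0.05758534551744102 0.2769334028551871 R 0.2620391357673228 lean 0.009166982825525055 [ 2.9130822  -1.84264082  6.90717429] 0.12382044577559886
rail 101 [ 14.6 -51.6 299.4] lean -0.01589363948111816
```

View pics/u2c.png

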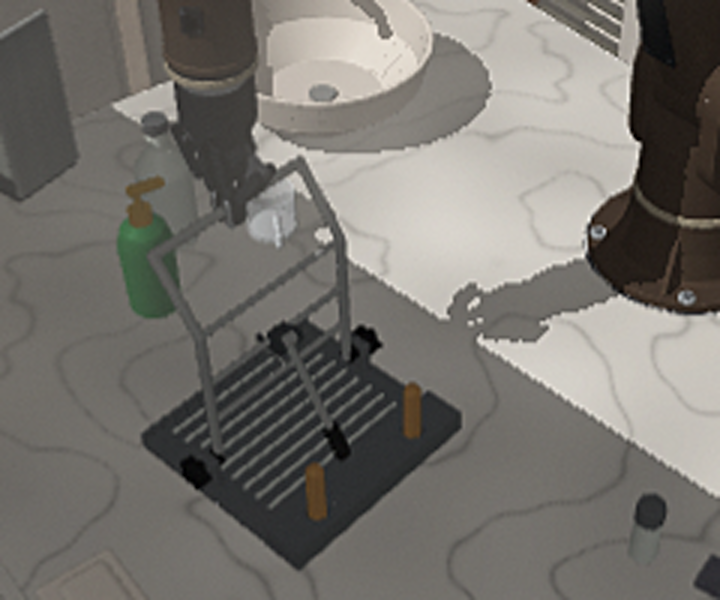

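The crop shows the frame upright and held by the rail at (240,210), the leg down at (338,440), and both posts in place. The lean measures about 0.01 rad, so I nudge it slightly and hand in.

>>> apply_moves(
  series=[
    {"x": 0, "y": 0.03, "z": 0, "yaw": 0},
    {"x": 0, "y": 0.03, "z": 0, "yaw": 0},
    {"x": 0, "y": 0, "z": 0, "yaw": 0},
    {"x": 0, "y": 0, "z": 0, "yaw": 0},
    {"x": 0, "y": 0, "z": 0, "yaw": 0},
    {"x": 0, "y": 0, "z": 0, "yaw": 0},
  ],
)

```text
time: 25.7
tcp_pos: [0.5938, -0.1185, 0.2773]
tool_rot: [-179.9, 0.2, -170.1]
ft_force: [2.1, -3.2, 9.4]
finger_gap: 0.123
finger_force: 32.0
```

```bash
python3 up.py pics/u3.png; python3 -c "
from station import order; print(order.close_job())"
```

```text
tcp tray 0.0001131399553655054 -0.05574734425644158 0.27732607495923595 R 0.2620250321070079 lean 0.0019944650988118484 [ 2.13430138 -3.1846912   9.40039018] 0.12272822101377653
rail 103 [ 18.2 -49.7 299.6] lean -0.02348151973908433
the job is handed in; nothing more can be done
None
```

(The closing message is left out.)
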